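Pack the shoe-care caddy on the closet dresser

TASK

Pack the shoe-care things into the wooden caddy: the oblong shoe brush in the wide long lane and the small dauber in the narrow long lane, both bristles down and lying along the lane, the flat polish tin with the butterfly opener in the larger end pocket, and the cream jar upright in the smaller end pocket. Set each one down flat on the caddy's floor rather than dropping it. The handled clothes brush, the bigger pomade tin, the perfume bottle and the watch box are not shoe care: leave them where they stand.

Things in the scene. Friction and masses are not known exactly. Their poses are not given: they have to be found in the camera images.
- caddy: Loose open wooden tray, 322 (its x) by 174 mm, any yaw. Origin: centre of underside. Floor 6 thick, sides 30 high, ends 60 high, all 8 thick; partitions 6 thick, tops at 24. Clear compartments, x by y, and centres (x, y): wide lane (brush) 176x84 at (-65,-37); narrow lane (dauber) 176x68 at (-65,+45); larger pocket (tin) 124x90 at (+91,+34); smaller pocket (jar) 124x62 at (+91,-48).
- shoe_brush: Shoe brush without handle: oblong pale wooden back with round ends, 150 mm long (its x), 52 mm wide (its y), from 32 to 50 mm above the underside; black bristle block below, 130 by 42 mm, on which it stands. Origin: centre of its underside; z up. About 0.16 kg. Either end is the same.
- dauber: Dauber (polish applicator), 140 mm long (its x), on its bristles. Head at +x: 46 by 36 mm, centred at x = +48, wood over black bristles, 30 mm high. Round wooden handle 16 mm thick sloping from the head to the surface at x = -70; at x = +5 its centre is 17.5 mm high. Origin: mid-length, on the underside. About 0.05 kg. May lie either way round in its lane.
- polish_tin: Shoe polish tin: flat bare-metal round tin, 62 mm diameter, 22 mm high, dark disc on the lid, with a small butterfly opener on its side at +x (reaches 39 mm from the axis, 17 mm wide). Origin: centre of its underside; z up through the lid. About 0.09 kg.
- cream_jar: Shoe cream jar: small amber glass jar with a dark steel lid, round, 44 mm diameter, 50 mm high, standing upright. Origin: centre of its underside; z up. About 0.11 kg.
- clothes_brush: Clothes brush, not shoe care: same wood and bristles, but with a handle; 170 mm long (its x), head 56 mm wide at +x and 38 mm high, handle 16 mm thick to -x. Origin: on the underside, 5 mm behind (towards -x of) the middle of its length, head centre at x = +35 mm. Stays where it is.
- pomade_tin: Hair pomade tin, not shoe care: bare-metal round screw-top tin, wider and taller than the polish tin (80 mm diameter, 36 mm high), no opener. Origin: centre of its underside. Stays where it is.
- perfume: Square glass perfume bottle with a black cap, 28 by 50 mm, 70 mm high. Origin: centre of its underside. Stays where it is.
- watch_box: Closed dark wooden watch box, 84 by 114 mm, 55 mm high. Origin: centre of its underside. Stays where it is.
There are look-alikes about, which are no part of the job. Leave any orange look-alike of the dauber alone.

How it is judged:
At the end, for the whole second after the job is handed in: Each of the four rests released on the caddy floor (within 4 mm), upright within 0.12 rad, wholly inside its own compartment: brush wide lane, dauber narrow lane, tin larger pocket, jar smaller pocket. Caddy flat on the dresser; the other four things within 20 mm of their start; all at rest (x of shoe_brush in the frame of caddy between -0.082 and -0.048 m and y of shoe_brush in the frame of caddy between -0.055 and -0.019 m and z of shoe_brush in the frame of caddy between 0.002 and 0.01 m and angle between each of shoe_brush, dauber, polish_tin, cream_jar's own z axis and vertical below 0.12 rad and linear speed of each of shoe_brush, dauber, polish_tin, cream_jar, caddy below 0.02 m/s and angle between the x axis of each of shoe_brush, dauber and the x axis of caddy, either way round below 0.4 rad and x of dauber in the frame of caddy between -0.087 and -0.043 m and y of dauber in the frame of caddy between 0.026 and 0.064 m and z of dauber in the frame of caddy between 0.002 and 0.01 m and x of polish_tin in the frame of caddy between 0.058 and 0.124 m and y of polish_tin in the frame of caddy between 0.018 and 0.05 m and z of polish_tin in the frame of caddy between 0.002 and 0.01 m and x of cream_jar in the frame of caddy between 0.049 and 0.133 m and y of cream_jar in the frame of caddy between -0.06 and -0.036 m and z of cream_jar in the frame of caddy between 0.002 and 0.01 m and angle between caddy's own z axis and vertical below 0.05 rad and height (world z) of caddy below 0.006 m and distance of each of clothes_brush, pomade_tin, perfume, watch_box from where it was at the start of the episode below 0.02 m); the robot touches nothing.
It fails at once if the clothes brush, pomade tin, perfume bottle or watch box is moved more than 20 mm (distance of any of clothes_brush, pomade_tin, perfume, watch_box from where it was at the start of the episode above 0.02 m).
It fails at once if a shoe-care thing is dropped (falls out of the fingers faster than 0.8 m/s) ((linear speed of shoe_brush above 0.8 m/s and contact force between shoe_brush and the fingers below 0.05 N) or (linear speed of dauber above 0.8 m/s and contact force between dauber and the fingers below 0.05 N) or (linear speed of polish_tin above 0.8 m/s and contact force between polish_tin and the fingers below 0.05 N) or (linear speed of cream_jar above 0.8 m/s and contact force between cream_jar and the fingers below 0.05 N)).
It also fails if it takes over 122 s, if anything falls off the work surface, if the arm or the gripper's body presses on something with over 40 N, if the wrist force passes 120 N, or if a joint passes its speed limit or range.

ROBOT

A 7-joint arm with a two-finger parallel gripper is mounted at the origin on the work surface. World frame = base frame: x ahead of the robot, y to its left, z up, the work surface at z = 0. Lengths are in m, angles in rad, forces in N, time in s.
With the tool pointing down it reaches from about 0.425 to 0.875 m from the base axis. Payload 4.7 kg.
Tool frame: the origin (TCP) lies midway between the tips of the shut fingers; the grasp point (between the pads) lies 19 mm behind it (ctrl.grip_point_offset is the distance from the TCP to the grasp point, in m); z points along the fingers, y is the line along which they close (so a half turn about z gives the same grasp; the last joint's range is limited). The gripper opens to 87 mm and grips with 3 to 60 N. Pads are 19 mm wide; open, the fingers measure 117 mm over their backs; the gripper's body (75 mm by 190 mm) begins 51 mm behind the grasp point.
Start: joints at [1.244, 0.321, -0.07, 1.45, 0.023, 1.371, -0.057], TCP at [0.217, -0.613, 0.223] pointing down, gripper open.
Joint ranges: [-2.86, 2.86], [-0.3, 2.09], [-1.38, 1.24], [0.06, 2.45], [-1.56, 4.7], [0.09, 2.05], [-2.69, 2.69]. Speed limits (rad/s): [2.57, 2.57, 3.14, 3.14, 3.14, 3.14, 3.14].

INTERFACE

Orientations are given as a rotation vector (axis times angle).
In Python, from bench import ctrl gives the robot as it stands. The module is installed in compiled form; this text tells all that it offers.
- The arm moves only by the shell command python3 -m handwheel 'ROWS' [OPENING] [FORCE]. ROWS is JSON, a list of rows, each an object of numbers: "x", "y", "z": the shift along the tool's x, y, z in m; "wx", "wy", "wz": the turn, a rotation vector about the tool's x, y, z in degrees. A call has 1 to 10 rows; each row is the pose to reach, as a shift and turn from the pose commanded when the call began, along the tool's axes at that moment; what a row does not reach only later rows make up. A row lasts 1/12 s, in which the tool goes at most 41.7 mm and 7.16 degrees, less where a joint would pass 70% of its speed; a pose out of reach is approached as far as the arm can. A call with a gripper value outside its range is refused whole. OPENING is the finger opening in m, from 0 to 0.087, set as the call begins (- or left out, the last holds). The fingers move at their own pace and stop on an object; FORCE is the grip in N (left out, the last holds). Time passes only in rows, so rows that repeat a pose let the fingers close. It gives the time, the measured TCP pose, the force, the opening and the grip force at its end, in the units of the state.
- ctrl.get_state(): the state, without advancing time (a new reading comes with each control period).
- ctrl.get_image(name): name is "side" or "top"; returns a dict with "image" (480x640x3 uint8, red, green, blue), "K" (3x3 intrinsics, pixels), "world_to_cam" (4x4, takes a point from world to camera coordinates). Camera axes: x right, y down, z forward; pixel columns grow to the right and rows downward; lengths in m; the calibration is good to about 2 mm. A picture is of the moment at which its call begins. There is no depth.
- ctrl.close_job(): hands the job in; it is judged then, once.
The state is a dict: "time": time; "joint_positions": joint angles; "qd": joint speeds; "joint_torque": joint torques, N m; "position": TCP position; "tool_rot": TCP orientation; "ft_force": force on the tool from outside, world axes, zero at the start; "torque": the same for the moment, N m; "grip_width": opening from 0.0 (shut) to 1.0 (fully open); "grip_force": force on a finger pad.
Only numpy, scipy, OpenCV 4.12 (cv2) and the standard library are available. Lean on these libraries where they do the work, as an engineer would, in place of code of your own. Each camera call takes 0.05 s, during which the arm holds its last target. There are 200 camera calls.

## Working session

There is one attempt and no reset: what is moved stays moved. The work goes in short steps, Python scripts to look and compute and a shell command to move; the robot and the scene stay as the last step left them, time stands still between calls to the robot, and variables do not carry over. Pictures are saved under pics/ and viewed, at most 14 in all, crops included, and the job is handed in when it is done.

```bash
mkdir -p pics; python3 - <<'E'
from bench import ctrl
import cv2,numpy as np,pickle
s=ctrl.get_state();print({k:np.round(v,3) for k,v in s.items()})
for n in("top","side"):
    d=ctrl.get_image(n);cv2.imwrite(f"pics/{n}0.png",d["image"][:,:,::-1]);pickle.dump(d,open(f"{n}0.pkl","wb"))
    print(n,np.round(d["K"],1).tolist(),np.round(d["world_to_cam"],3).tolist())
E
```

```text
{'time': np.float64(0.0), 'joint_positions': array([ 1.244,  0.322, -0.07 ,  1.452,  0.023,  1.371, -0.057]), 'qd': array([ 0.   , -0.001,  0.   , -0.002, -0.003,  0.001,  0.001]), 'joint_torque': array([ 0.0000e+00, -4.9129e+01, -4.0400e-01, -3.1253e+01, -6.4000e-02,
        4.4000e-02,  0.0000e+00]), 'position': array([ 0.217, -0.612,  0.221]), 'tool_rot': array([-3.094e+00, -5.330e-01,  1.000e-03]), 'ft_force': array([-0.853, -0.045, -0.054]), 'torque': array([-0.032,  0.018, -0.029]), 'grip_force': np.float64(0.0), 'grip_width': np.float64(0.997)}
top [[468.4, 0.0, 322.6], [0.0, 468.4, 229.2], [0.0, 0.0, 1.0]] [[0.075, -0.997, 0.002, -0.034], [-0.976, -0.074, -0.203, 0.492], [0.202, 0.013, -0.979, 0.954], [0.0, 0.0, 0.0, 1.0]]
side [[446.2, 0.0, 312.8], [0.0, 446.2, 236.9], [0.0, 0.0, 1.0]] [[0.93, -0.367, 0.011, -0.468], [-0.265, -0.693, -0.67, 0.166], [0.253, 0.62, -0.742, 0.853], [0.0, 0.0, 0.0, 1.0]]
```

View pics/top0.png

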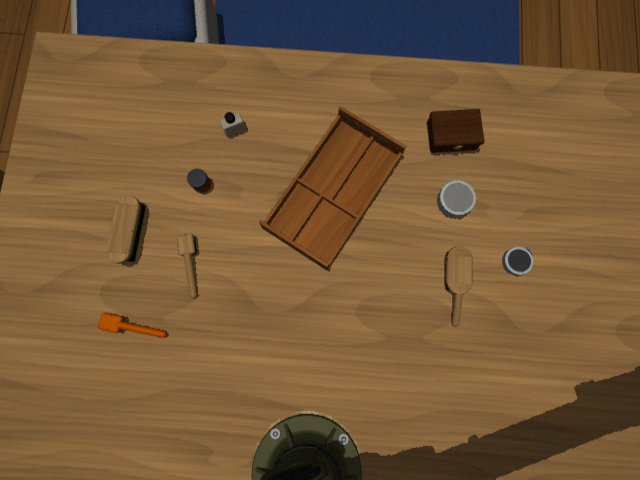

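View pics/side0.png

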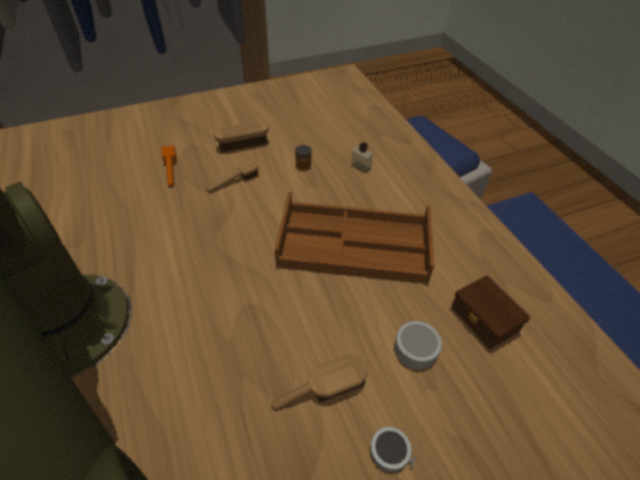

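```bash
cat > h.py <<'E'
import numpy as np,cv2,pickle,sys
from scipy.spatial.transform import Rotation as R
def ray(d,px,z):
    px=np.atleast_2d(px).astype(float); T=d["world_to_cam"]; r=T[:3,:3]; c=-r.T@T[:3,3]
    v=np.c_[px,np.ones(len(px))]@np.linalg.inv(d["K"]).T@r
    return c+v*((z-c[2])/v[:,2])[:,None]
def proj(d,p):
    p=np.atleast_2d(p); T=d["world_to_cam"]; q=(p@T[:3,:3].T+T[:3,3])@d["K"].T; return q[:,:2]/q[:,2:]
def go(x,y,z,yaw):
    """delta (tool axes, m / deg) from measured pose to TCP x,y,z, tool down, closing line (tool y) at yaw deg (mod 180)"""
    from bench import ctrl
    s=ctrl.get_state(); r=R.from_rotvec(s["tool_rot"])
    best=None
    for k in(0,180):
        a=np.radians(yaw+k); ty=np.array([np.cos(a),np.sin(a),0]); tz=np.array([0,0,-1.]); g=R.from_matrix(np.c_[np.cross(ty,tz),ty,tz])
        w=np.degrees((r.inv()*g).as_rotvec())
        if best is None or np.linalg.norm(w)<np.linalg.norm(best): best=w
        print("  option w",np.round(w,1))
    print("t",round(float(s["time"]),2),"shift",np.round(r.inv().apply(np.array([x,y,z])-s["position"]),4),"turn",np.round(best,1),"q7",np.round(s["joint_positions"][[0,4,6]],2))
E
python3 - <<'E'
import cv2,pickle,numpy as np
d=pickle.load(open("top0.pkl","rb"));e=pickle.load(open("side0.pkl","rb"))
def crop(d,x,y,w,h,s): return cv2.resize(d["image"][y:y+h,x:x+w,::-1],None,fx=s,fy=s,interpolation=cv2.INTER_CUBIC)
M=np.zeros((600,800,3),np.uint8)
def put(im,x,y): M[y:y+im.shape[0],x:x+im.shape[1]]=im
put(crop(d,95,160,130,150,2.667)[:400,:346],0,0)   # brush,jar,dauber
put(crop(d,250,95,165,180,2.5),350,0)
put(crop(d,495,235,50,50,3),0,450-0)
put(crop(e,365,420,55,55,3),180,430)
put(crop(e,200,115,140,85,3),360,455-110+0) if False else put(crop(e,200,115,140,85,1.7),350,455)
cv2.imwrite("pics/m1.png",M)
E
```

```text
(no output)
```

View pics/m1.png

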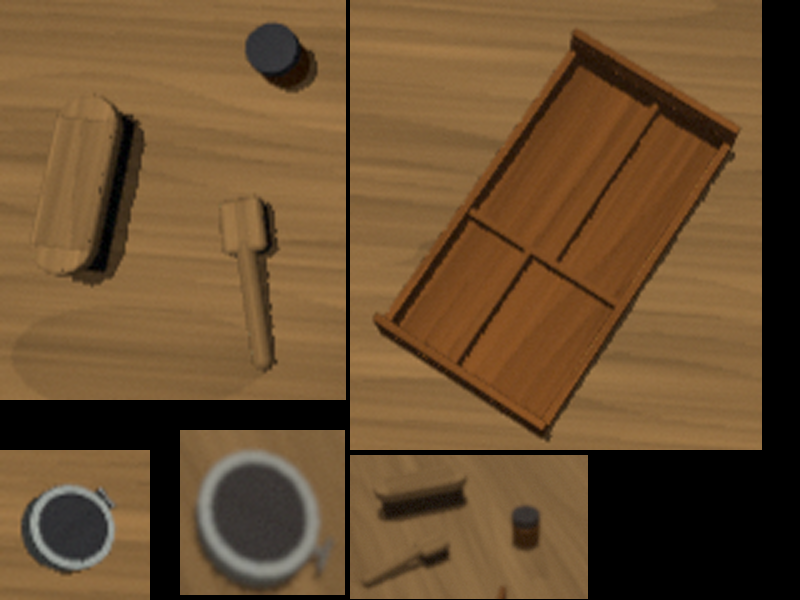

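```bash
python3 - <<'E'
from h import *
d=pickle.load(open("top0.pkl","rb"));e=pickle.load(open("side0.pkl","rb"))
m=lambda p,o=(95,160),s=2.667:np.atleast_2d(p)/s+np.array(o)
C=ray(d,m([(574,31),(739,128),(376,318),(547,430)],(250,95),2.5),.06)[:,:2]
print("caddy corners",C.round(3).tolist())
print("widths(.174)",np.linalg.norm(C[0]-C[1]),np.linalg.norm(C[2]-C[3]),"len(.322)",np.linalg.norm(C[0]-C[2]),np.linalg.norm(C[1]-C[3]))
v=(C[2]+C[3]-C[0]-C[1]);print("centre",C.mean(0).round(4),"yaw x",np.degrees(np.arctan2(v[1],v[0])).round(1), "yaw from y",(np.degrees(np.arctan2(*((C[1]+C[3]-C[0]-C[2])[::-1])))-90).round(1))
def disc(d,x,y,w,h,z,th):
    g=cv2.cvtColor(d["image"],cv2.COLOR_RGB2HSV)[y:y+h,x:x+w]
    k=(th(g)).astype(np.uint8)
    c=max(cv2.findContours(k,cv2.RETR_EXTERNAL,cv2.CHAIN_APPROX_NONE)[0],key=cv2.contourArea)
    el=cv2.fitEllipse(c);p=np.array(el[0])+(x,y); P=ray(d,c[:,0]+(x,y),z); (cx,cy),r=cv2.minEnclosingCircle(P[:,:2].astype(np.float32))
    print(p.round(1),ray(d,p,z)[0].round(4),"diam",round(2*r,4))
dark=lambda g:(g[...,2]<85)&(g[...,1]<120)
print("tin");disc(d,500,240,40,42,.022,dark);disc(e,370,428,42,45,.022,dark)
lid=lambda g:(g[...,2]<95)&((g[...,0]>80)&(g[...,0]<140))
print("jar");disc(d,185,165,30,32,.05,lid);disc(e,292,140,24,20,.05,lid)
print("opener",ray(d,m([(106,497)],(495,235-150),3),.015).round(3), ray(e,m([(323,555)],(365-60,420-430/3),3),.015).round(3))
B=ray(d,m([(95,95),(58,273),(64,112),(122,122),(36,240),(98,250),(42,180),(112,186)]),.05)[:,:2]
print("brush ends",B.round(3).tolist(),"len",np.linalg.norm(B[0]-B[1]),"wid",np.linalg.norm(B[6]-B[7]),"centres",((B[0]+B[1])/2).round(4),B[2:6].mean(0).round(4))
v=B[2]+B[3]-B[4]-B[5];print("brush yaw",np.degrees(np.arctan2(v[1],v[0])))
H=ray(d,m([(221,203),(263,196),(270,247),(226,254)]),.03)[:,:2];t=ray(d,m([(262,369)]),.010)[0,:2]
h=H.mean(0);v=h-t;L=np.linalg.norm(v);u=v/L
print("dauber head",h.round(4),"tail",t.round(4),"L(.118)",L.round(4),"yaw",np.degrees(np.arctan2(v[1],v[0])).round(1),"grip pt",(t+u*.075).round(4),"sides",np.linalg.norm(H[0]-H[1]),np.linalg.norm(H[1]-H[2]))
E
```

```text
caddy corners [[0.796, -0.328], [0.714, -0.474], [0.519, -0.161], [0.433, -0.308]]
widths(.174) 0.16718602602165492 0.1694394648385738 len(.322) 0.3235256485936917 0.3262836663371803
centre [ 0.6156 -0.3177] yaw x 149.2 yaw from y -209.7
tin
[518.9 260.1] [ 0.4624 -0.4283  0.022 ] diam 0.0495
[390.8 447.3] [ 0.4633 -0.4276  0.022 ] diam 0.0472
jar
[197.2 178. ] [0.5867 0.2857 0.05  ] diam 0.0438Traceback (most recent call last):
  File "<stdin>", line 17, in <module>
  File "<stdin>", line 11, in disc
ValueError: max() iterable argument is empty
```

```bash
python3 - <<'E'
from h import *
d=pickle.load(open("top0.pkl","rb"));e=pickle.load(open("side0.pkl","rb"))
m=lambda p,o=(95,160),s=2.667:np.atleast_2d(p)/s+np.array(o)
C=ray(d,m([(574,31),(739,128),(376,318),(547,430)],(250-140,95),2.5),.06)[:,:2]
print("caddy corners",C.round(3).tolist())
print("widths(.174)",np.linalg.norm(C[0]-C[1]),np.linalg.norm(C[2]-C[3]),"len(.322)",np.linalg.norm(C[0]-C[2]),np.linalg.norm(C[1]-C[3]))
v=(C[2]+C[3]-C[0]-C[1]);print("centre",C.mean(0).round(4),"yaw x",np.degrees(np.arctan2(v[1],v[0])).round(1), "yaw from y",(np.degrees(np.arctan2(*((C[1]+C[3]-C[0]-C[2])[::-1])))-90).round(1))
print("side px of corners",proj(e,np.c_[C,[.06]*4]).round(0).tolist())
print("side px jar",proj(e,[.5867,.2857,.05]).round(0))
print("opener",ray(d,m([(106,497)],(495,235-150),3),.015).round(3), ray(e,m([(323,555)],(365-60,420-430/3),3),.015).round(3))
B=ray(d,m([(95,95),(58,273),(64,112),(122,122),(36,240),(98,250),(42,180),(112,186)]),.05)[:,:2]
print("brush ends",B.round(3).tolist(),"len",np.linalg.norm(B[0]-B[1]),"wid",np.linalg.norm(B[6]-B[7]),"centres",((B[0]+B[1])/2).round(4),B[2:6].mean(0).round(4))
v=B[2]+B[3]-B[4]-B[5];print("brush yaw",np.degrees(np.arctan2(v[1],v[0])),"side px",proj(e,np.c_[B[:2],[.05]*2]).round(0))
H=ray(d,m([(221,203),(263,196),(270,247),(226,254)]),.03)[:,:2];t=ray(d,m([(262,369)]),.010)[0,:2]
h=H.mean(0);v=h-t;L=np.linalg.norm(v);u=v/L
print("dauber head",h.round(4),"tail",t.round(4),"L(.118)",L.round(4),"yaw",np.degrees(np.arctan2(v[1],v[0])).round(1),"grip pt",(t+u*.075).round(4),"sides",np.linalg.norm(H[0]-H[1]),np.linalg.norm(H[1]-H[2]))
E
```

```text
caddy corners [[0.772, -0.014], [0.691, -0.166], [0.496, 0.136], [0.412, -0.016]]
widths(.174) 0.17168149342620753 0.1740703334822041 len(.322) 0.3142711508459511 0.3170086657555474
centre [ 0.5927 -0.0151] yaw x 151.6 yaw from y -208.6
side px of corners [[428.0, 206.0], [433.0, 266.0], [289.0, 193.0], [274.0, 250.0]]
side px jar [[303. 150.]]
opener [[ 0.487 -0.456  0.015]] [[ 0.486 -0.457  0.015]]
brush ends [[0.536, 0.425], [0.389, 0.431], [0.52, 0.448], [0.515, 0.399], [0.414, 0.453], [0.41, 0.402], [0.462, 0.456], [0.462, 0.399]] len 0.1471107018831439 wid 0.05683744928564146 centres [0.4624 0.428 ] [0.4645 0.4256]
brush yaw -2.159997223630785 side px [[267. 125.]
 [213. 135.]]
dauber head [0.4414 0.2947] tail [0.3277 0.2712] L(.118) 0.1161 yaw 11.7 grip pt [0.4011 0.2864] sides 0.03448729427342738 0.04294598366653891
```

```bash
python3 - <<'E'
from h import *
from bench import ctrl
r=R.from_rotvec(ctrl.get_state()["tool_rot"]);print(r.as_matrix().round(3).tolist())
go(.463,-.428,.08,40.5)
E
```

```text
[[0.942, 0.334, -0.001], [0.334, -0.942, 0.002], [-0.0, -0.002, -1.0]]
  option w [-1.00e-01 -1.00e-01 -1.11e+02]
  option w [-0.1  0.1 69. ]
t 0.1 shift [ 0.2934 -0.0911  0.1417] turn [-0.1  0.1 69. ] q7 [ 1.24  0.02 -0.06]
```

```bash
python3 -m handwheel '[{"x":0.293,"y":-0.091,"z":0.142,"wz":69},{"x":0.293,"y":-0.091,"z":0.142,"wz":69},{"x":0.293,"y":-0.091,"z":0.142,"wz":69},{"x":0.293,"y":-0.091,"z":0.142,"wz":69},{"x":0.293,"y":-0.091,"z":0.142,"wz":69},{"x":0.293,"y":-0.091,"z":0.142,"wz":69},{"x":0.293,"y":-0.091,"z":0.142,"wz":69},{"x":0.293,"y":-0.091,"z":0.142,"wz":69},{"x":0.293,"y":-0.091,"z":0.142,"wz":69},{"x":0.293,"y":-0.091,"z":0.142,"wz":69}]' 0.087 20
python3 -c "
from h import *
go(.463,-.428,.004,40.5)"
```

```text
option w [-1.00e-01 -1.00e-01 -1.11e+02]
  option w [-0.1  0.1 69. ]
t 0.1 shift [ 0.2934 -0.091   0.2177] turn [-0.1  0.1 69. ] q7 [ 1.24  0.02 -0.06]invalid input at $[0]: expected keys x, y, z, wx, wy, wz
```

```bash
python3 -m handwheel '[{"x":0.029,"y":-0.009,"z":0.014,"wx":0,"wy":0,"wz":7},{"x":0.059,"y":-0.018,"z":0.028,"wx":0,"wy":0,"wz":14},{"x":0.088,"y":-0.027,"z":0.042,"wx":0,"wy":0,"wz":21},{"x":0.117,"y":-0.036,"z":0.056,"wx":0,"wy":0,"wz":28},{"x":0.147,"y":-0.045,"z":0.07,"wx":0,"wy":0,"wz":35},{"x":0.176,"y":-0.054,"z":0.085,"wx":0,"wy":0,"wz":42},{"x":0.205,"y":-0.064,"z":0.1,"wx":0,"wy":0,"wz":49},{"x":0.235,"y":-0.073,"z":0.114,"wx":0,"wy":0,"wz":56},{"x":0.264,"y":-0.082,"z":0.128,"wx":0,"wy":0,"wz":63},{"x":0.293,"y":-0.091,"z":0.142,"wx":0,"wy":0,"wz":69}]' 0.087 20
python3 -c "
from h import *
go(.463,-.428,.004,40.5)"
```

```text
time: 0.93
position: [0.4638, -0.4276, 0.0794]
tool_rot: [-2.849, 1.323, 0.001]
ft_force: [0.2, -0.5, 0.0]
grip_width: 1.002
grip_force: 0.0
  option w [ 1.000e-01 -0.000e+00  1.797e+02]
  option w [ 0.   0.  -0.3]
t 0.93 shift [-0.0001  0.0008  0.0754] turn [ 0.   0.  -0.3] q7 [ 0.75  0.03 -1.76]
```

```bash
python3 -m handwheel '[{"x":0,"y":0.001,"z":0.025,"wx":0,"wy":0,"wz":0},{"x":0,"y":0.001,"z":0.05,"wx":0,"wy":0,"wz":0},{"x":0,"y":0.001,"z":0.067,"wx":0,"wy":0,"wz":0},{"x":0,"y":0.001,"z":0.075,"wx":0,"wy":0,"wz":0},{"x":0,"y":0.001,"z":0.075,"wx":0,"wy":0,"wz":0}]' 
python3 -m handwheel '[{"x":0,"y":0,"z":0,"wx":0,"wy":0,"wz":0},{"x":0,"y":0,"z":0,"wx":0,"wy":0,"wz":0},{"x":0,"y":0,"z":0,"wx":0,"wy":0,"wz":0},{"x":0,"y":0,"z":0,"wx":0,"wy":0,"wz":0},{"x":0,"y":0,"z":0,"wx":0,"wy":0,"wz":0},{"x":0,"y":0,"z":0,"wx":0,"wy":0,"wz":0},{"x":0,"y":0,"z":0,"wx":0,"wy":0,"wz":0}]' 0.05 20
```

```text
time: 1.35
position: [0.4605, -0.4282, 0.0029]
tool_rot: [-2.852, 1.314, 0.008]
ft_force: [-0.5, -0.5, 0.2]
grip_width: 0.999
grip_force: 0.0
time: 1.93
position: [0.4629, -0.43, 0.0067]
tool_rot: [2.853, -1.314, 0.003]
ft_force: [-0.6, 0.1, 4.6]
grip_width: 0.705
grip_force: 20.0
```

```bash
python3 -c "
from h import *
T=lambda x,y:print(np.round([.593+x*np.cos(np.radians(151.5))-y*np.sin(np.radians(151.5)),-.015+x*np.sin(np.radians(151.5))+y*np.cos(np.radians(151.5))],4))
T(.091,.038);T(.091,-.048);T(-.065,-.037);T(-.065,.045)
go(.4953,-.005,.10,151.5)"
```

```text
[ 0.4949 -0.005 ]
[0.5359 0.0706]
[ 0.6678 -0.0135]
[ 0.6287 -0.0856]
  option w [-0.1 -0.1 69. ]
  option w [ 1.00e-01 -1.00e-01 -1.11e+02]
t 1.93 shift [-0.3019 -0.3008 -0.0937] turn [-0.1 -0.1 69. ] q7 [ 0.75  0.03 -1.75]
```

```bash
python3 -m handwheel '[{"x":0,"y":0,"z":-0.03,"wx":0,"wy":0,"wz":0},{"x":0,"y":0,"z":-0.06,"wx":0,"wy":0,"wz":0},{"x":-0.019,"y":-0.019,"z":-0.094,"wx":0,"wy":0,"wz":-7},{"x":-0.038,"y":-0.038,"z":-0.094,"wx":0,"wy":0,"wz":-14},{"x":-0.057,"y":-0.057,"z":-0.094,"wx":0,"wy":0,"wz":-21},{"x":-0.076,"y":-0.076,"z":-0.094,"wx":0,"wy":0,"wz":-28},{"x":-0.095,"y":-0.095,"z":-0.094,"wx":0,"wy":0,"wz":-35},{"x":-0.114,"y":-0.114,"z":-0.094,"wx":0,"wy":0,"wz":-42},{"x":-0.133,"y":-0.133,"z":-0.094,"wx":0,"wy":0,"wz":-49},{"x":-0.152,"y":-0.152,"z":-0.094,"wx":0,"wy":0,"wz":-56}]'
python3 -c "
from h import *
go(.4949,-.005,.10,151.5)"
```

```text
time: 2.77
position: [0.4784, -0.214, 0.0992]
tool_rot: [3.136, 0.188, -0.001]
ft_force: [0.1, 0.5, -1.4]
grip_width: 0.705
grip_force: 20.0
  option w [  0.    0.  125.4]
  option w [ -0.    0.  -54.6]
t 2.77 shift [ 0.0413 -0.2055 -0.0008] turn [ -0.    0.  -54.6] q7 [ 0.65  0.06 -1.13]
```

```bash
python3 -m handwheel '[{"x":0.005,"y":-0.026,"z":0,"wx":0,"wy":0,"wz":-7},{"x":0.01,"y":-0.052,"z":0,"wx":0,"wy":0,"wz":-14},{"x":0.015,"y":-0.078,"z":0,"wx":0,"wy":0,"wz":-21},{"x":0.02,"y":-0.104,"z":0,"wx":0,"wy":0,"wz":-28},{"x":0.025,"y":-0.13,"z":0,"wx":0,"wy":0,"wz":-35},{"x":0.031,"y":-0.156,"z":0,"wx":0,"wy":0,"wz":-42},{"x":0.036,"y":-0.182,"z":0,"wx":0,"wy":0,"wz":-49},{"x":0.041,"y":-0.2055,"z":0,"wx":0,"wy":0,"wz":-54.6},{"x":0.041,"y":-0.2055,"z":0,"wx":0,"wy":0,"wz":-54.6}]'
python3 - <<'E'
from h import *
from bench import ctrl
go(.4949,-.005,.0125,151.5)
ims=[]
for n,(x,y) in (("top",(230,90)),("side",(230,140))):
    d=ctrl.get_image(n);pickle.dump(d,open(n+"1.pkl","wb"))
    ims.append(cv2.resize(d["image"][y:y+220,x:x+220,::-1],(400,400),interpolation=cv2.INTER_CUBIC))
cv2.imwrite("pics/m2.png",np.hstack(ims))
E
```

```text
time: 3.52
position: [0.4962, -0.0004, 0.0996]
tool_rot: [-2.694, -1.612, -0.002]
ft_force: [-0.7, 0.2, -0.8]
grip_width: 0.703
grip_force: 20.0
  option w [ 2.000e-01 -1.000e-01 -1.797e+02]
  option w [-0.1 -0.1  0.3]
t 3.52 shift [-0.0049  0.0011  0.0871] turn [-0.1 -0.1  0.3] q7 [ 0.47  0.07 -0.6 ]
```

View pics/m2.png

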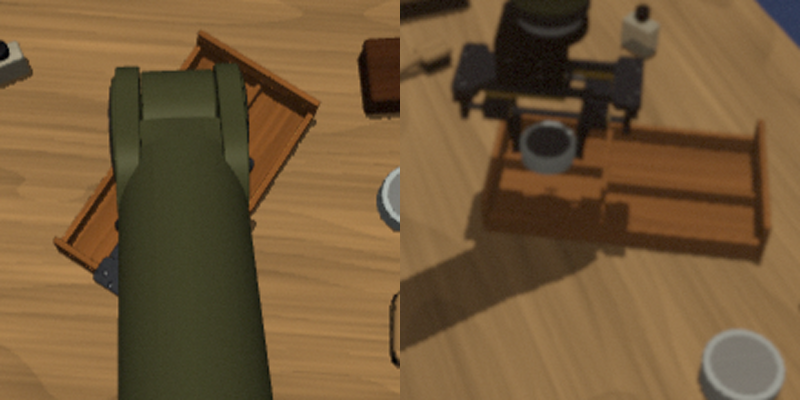

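```bash
python3 -c "
from h import *
go(.4949,-.005,.0125,151.5)"
```

```text
option w [1.000e-01 0.000e+00 1.797e+02]
  option w [-0.   0.  -0.3]
t 3.62 shift [ 0.0001 -0.0013  0.0868] turn [-0.   0.  -0.3] q7 [ 0.48  0.08 -0.61]
```

Converged. Lower, release, rise.

```bash
python3 -m handwheel '[{"x":0,"y":-0.001,"z":0.03,"wx":0,"wy":0,"wz":0},{"x":0,"y":-0.001,"z":0.055,"wx":0,"wy":0,"wz":0},{"x":0,"y":-0.001,"z":0.072,"wx":0,"wy":0,"wz":0},{"x":0,"y":-0.001,"z":0.08,"wx":0,"wy":0,"wz":0},{"x":0,"y":-0.001,"z":0.084,"wx":0,"wy":0,"wz":0},{"x":0,"y":-0.001,"z":0.0865,"wx":0,"wy":0,"wz":0},{"x":0,"y":-0.001,"z":0.0865,"wx":0,"wy":0,"wz":0},{"x":0,"y":-0.001,"z":0.0865,"wx":0,"wy":0,"wz":0}]'
python3 -m handwheel '[{"x":0,"y":0,"z":0,"wx":0,"wy":0,"wz":0},{"x":0,"y":0,"z":0,"wx":0,"wy":0,"wz":0},{"x":0,"y":0,"z":0,"wx":0,"wy":0,"wz":0},{"x":0,"y":0,"z":0,"wx":0,"wy":0,"wz":0}]' 0.075
python3 -m handwheel '[{"x":0,"y":0,"z":-0.02,"wx":0,"wy":0,"wz":0},{"x":0,"y":0,"z":-0.05,"wx":0,"wy":0,"wz":0},{"x":0,"y":0,"z":-0.09,"wx":0,"wy":0,"wz":0},{"x":0,"y":0,"z":-0.11,"wx":0,"wy":0,"wz":0},{"x":0,"y":0,"z":-0.11,"wx":0,"wy":0,"wz":0}]' 0.075
python3 -c "
from h import *
go(.5867,.2857,.13,90)
go(.5867,.2857,.13,150)"
```

```text
time: 4.28
position: [0.4963, -0.0063, 0.0139]
tool_rot: [2.705, 1.596, 0.002]
ft_force: [-0.1, 0.6, -0.4]
grip_width: 0.705
grip_force: 20.0
time: 4.62
position: [0.4958, -0.006, 0.0135]
tool_rot: [2.704, 1.597, 0.001]
ft_force: [-0.6, 0.5, -0.3]
grip_width: 0.845
grip_force: 0.0
time: 5.03
position: [0.4993, -0.0059, 0.1284]
tool_rot: [2.7, 1.594, 0.012]
ft_force: [0.7, -0.4, 0.5]
grip_width: 0.862
grip_force: 0.0
  option w [   0.5    0.4 -118.9]
  option w [ 0.4 -0.5 61.1]
t 5.03 shift [ 0.2975 -0.0642 -0.0012] turn [ 0.4 -0.5 61.1] q7 [ 0.49  0.06 -0.59]
  option w [   0.3    0.8 -178.9]
  option w [ 0.5 -0.2  1.1]
t 5.03 shift [ 0.2975 -0.0642 -0.0012] turn [ 0.5 -0.2  1.1] q7 [ 0.49  0.06 -0.59]
```

```bash
python3 -m handwheel '[{"x":0.037,"y":-0.008,"z":0,"wx":0,"wy":0,"wz":0},{"x":0.074,"y":-0.016,"z":0,"wx":0,"wy":0,"wz":0},{"x":0.111,"y":-0.024,"z":0,"wx":0,"wy":0,"wz":0},{"x":0.148,"y":-0.032,"z":0,"wx":0,"wy":0,"wz":0},{"x":0.185,"y":-0.04,"z":0,"wx":0,"wy":0,"wz":0},{"x":0.222,"y":-0.048,"z":0,"wx":0,"wy":0,"wz":0},{"x":0.26,"y":-0.056,"z":0.01,"wx":0,"wy":0,"wz":0},{"x":0.2975,"y":-0.064,"z":0.03,"wx":0,"wy":0,"wz":0},{"x":0.2975,"y":-0.064,"z":0.05,"wx":0,"wy":0,"wz":0},{"x":0.2975,"y":-0.064,"z":0.05,"wx":0,"wy":0,"wz":0}]' 0.087
python3 -c "
from h import *
go(.5867,.2857,.018,151.5)"
```

```text
time: 5.87
position: [0.5791, 0.2875, 0.0674]
tool_rot: [-2.698, -1.603, 0.013]
ft_force: [-1.0, -1.8, -0.4]
grip_width: 1.0
grip_force: 0.0
  option w [  0.5   0.6 179.9]
  option w [-0.4  0.3 -0.1]
t 5.87 shift [0.0023 0.0079 0.0493] turn [-0.4  0.3 -0.1] q7 [-0.01  0.33 -1.23]
```

```bash
python3 -m handwheel '[{"x":0,"y":0,"z":0,"wx":0,"wy":0,"wz":0},{"x":0,"y":0,"z":0,"wx":0,"wy":0,"wz":0}]' >/dev/null
python3 -c "
from h import *
go(.5867,.2857,.018,151.5)"
```

```text
option w [ 1.000e-01 -0.000e+00  1.796e+02]
  option w [ 0.   0.  -0.4]
t 6.03 shift [0.0029 0.0021 0.0551] turn [ 0.   0.  -0.4] q7 [-0.    0.33 -1.23]
```

```bash
python3 -m handwheel '[{"x":0.003,"y":0.002,"z":0.012,"wx":0,"wy":0,"wz":0},{"x":0.003,"y":0.002,"z":0.03,"wx":0,"wy":0,"wz":0},{"x":0.003,"y":0.002,"z":0.045,"wx":0,"wy":0,"wz":0},{"x":0.003,"y":0.002,"z":0.055,"wx":0,"wy":0,"wz":0},{"x":0.003,"y":0.002,"z":0.055,"wx":0,"wy":0,"wz":0},{"x":0.003,"y":0.002,"z":0.055,"wx":0,"wy":0,"wz":0}]' 
python3 -m handwheel '[{"x":0,"y":0,"z":0,"wx":0,"wy":0,"wz":0},{"x":0,"y":0,"z":0,"wx":0,"wy":0,"wz":0},{"x":0,"y":0,"z":0,"wx":0,"wy":0,"wz":0},{"x":0,"y":0,"z":0,"wx":0,"wy":0,"wz":0},{"x":0,"y":0,"z":0,"wx":0,"wy":0,"wz":0},{"x":0,"y":0,"z":0,"wx":0,"wy":0,"wz":0},{"x":0,"y":0,"z":0,"wx":0,"wy":0,"wz":0},{"x":0,"y":0,"z":0,"wx":0,"wy":0,"wz":0},{"x":0,"y":0,"z":0,"wx":0,"wy":0,"wz":0}]' 0.03 20
python3 -c "
from h import *
go(.5359,.0706,.11,151.5)"
```

```text
time: 6.53
position: [0.586, 0.2865, 0.0175]
tool_rot: [2.706, 1.597, -0.002]
ft_force: [0.3, -0.4, 0.0]
grip_width: 0.996
grip_force: 0.0
time: 7.28
position: [0.5864, 0.2871, 0.0181]
tool_rot: [2.705, 1.597, 0.0]
ft_force: [-0.4, -0.7, -0.3]
grip_width: 0.49
grip_force: 20.0
  option w [ -0.   -0.  179.6]
  option w [ 0.  -0.  -0.4]
t 7.28 shift [-0.2139  0.0603 -0.0919] turn [ 0.  -0.  -0.4] q7 [-0.02  0.37 -1.26]
```

```bash
python3 -m handwheel '[{"x":0,"y":0,"z":-0.03,"wx":0,"wy":0,"wz":0},{"x":0,"y":0,"z":-0.06,"wx":0,"wy":0,"wz":0},{"x":-0.02,"y":0.006,"z":-0.09,"wx":0,"wy":0,"wz":0},{"x":-0.055,"y":0.015,"z":-0.092,"wx":0,"wy":0,"wz":0},{"x":-0.09,"y":0.025,"z":-0.092,"wx":0,"wy":0,"wz":0},{"x":-0.125,"y":0.035,"z":-0.092,"wx":0,"wy":0,"wz":0},{"x":-0.16,"y":0.045,"z":-0.092,"wx":0,"wy":0,"wz":0},{"x":-0.19,"y":0.053,"z":-0.092,"wx":0,"wy":0,"wz":0},{"x":-0.208,"y":0.058,"z":-0.092,"wx":0,"wy":0,"wz":0},{"x":-0.214,"y":0.06,"z":-0.092,"wx":0,"wy":0,"wz":0}]'
python3 -m handwheel '[{"x":0,"y":0,"z":0,"wx":0,"wy":0,"wz":0},{"x":0,"y":0,"z":0,"wx":0,"wy":0,"wz":0},{"x":0,"y":0,"z":0,"wx":0,"wy":0,"wz":0}]' >/dev/null
python3 - <<'E'
from h import *
from bench import ctrl
go(.5359,.0706,.0242,151.5)
x,y=210,110
d=ctrl.get_image("side");pickle.dump(d,open("side2.pkl","wb"))
cv2.imwrite("pics/m3.png",cv2.resize(d["image"][y:y+180,x:x+240,::-1],(720,540),interpolation=cv2.INTER_CUBIC))
E
```

```text
time: 8.12
position: [0.5345, 0.0659, 0.1096]
tool_rot: [2.708, 1.589, -0.004]
ft_force: [-0.1, -0.4, -1.4]
grip_width: 0.491
grip_force: 20.0
  option w [-1.000e-01  0.000e+00  1.798e+02]
  option w [-0.  -0.1 -0.2]
t 8.37 shift [-0.0021  0.0014  0.0859] turn [-0.  -0.1 -0.2] q7 [ 0.39  0.15 -0.8 ]
```

View pics/m3.png

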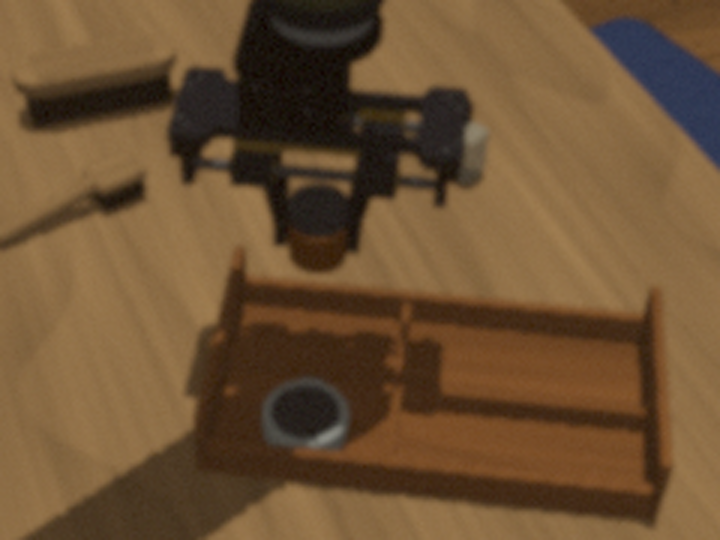

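```bash
cat >> h.py <<'E'
CX,CY,CA=.593,-.015,np.radians(151.5)
def cad(p): v=np.array(p)[:2]-(CX,CY); return np.array([v[0]*np.cos(CA)+v[1]*np.sin(CA),-v[0]*np.sin(CA)+v[1]*np.cos(CA)])
E
python3 - <<'E'
from h import *
d=pickle.load(open("side2.pkl","rb"))
print(cad(ray(d,np.array([[305,412]])/3+(210,110),.028)[0]))
# caddy end-top outer corners seen in crop: left-far, right-far, right-near
for q in [(238,250),(655,292),(662,465)]: print(cad(ray(d,np.array([q])/3+(210,110),.06)[0]).round(3))
E
```

```text
[0.08776207 0.0420532 ]
[ 0.155 -0.085]
[-0.158 -0.081]
[-0.154  0.084]
```

```bash
python3 -m handwheel '[{"x":-0.002,"y":0.001,"z":0.03,"wx":0,"wy":0,"wz":0},{"x":-0.002,"y":0.001,"z":0.055,"wx":0,"wy":0,"wz":0},{"x":-0.002,"y":0.001,"z":0.072,"wx":0,"wy":0,"wz":0},{"x":-0.002,"y":0.001,"z":0.08,"wx":0,"wy":0,"wz":0},{"x":-0.002,"y":0.001,"z":0.084,"wx":0,"wy":0,"wz":0},{"x":-0.002,"y":0.001,"z":0.0855,"wx":0,"wy":0,"wz":0},{"x":-0.002,"y":0.001,"z":0.0855,"wx":0,"wy":0,"wz":0},{"x":-0.002,"y":0.001,"z":0.0855,"wx":0,"wy":0,"wz":0}]'
python3 -m handwheel '[{"x":0,"y":0,"z":0,"wx":0,"wy":0,"wz":0},{"x":0,"y":0,"z":0,"wx":0,"wy":0,"wz":0},{"x":0,"y":0,"z":0,"wx":0,"wy":0,"wz":0},{"x":0,"y":0,"z":0,"wx":0,"wy":0,"wz":0}]' 0.06
python3 -m handwheel '[{"x":0,"y":0,"z":-0.02,"wx":0,"wy":0,"wz":0},{"x":0,"y":0,"z":-0.05,"wx":0,"wy":0,"wz":0},{"x":0,"y":0,"z":-0.09,"wx":0,"wy":0,"wz":0},{"x":0,"y":0,"z":-0.11,"wx":0,"wy":0,"wz":0},{"x":0,"y":0,"z":-0.11,"wx":0,"wy":0,"wz":0},{"x":0,"y":0,"z":-0.11,"wx":0,"wy":0,"wz":0}]' 0.06
python3 -c "
from h import *
go(.401,.2864,.08,101.5)"
```

```text
time: 9.08
position: [0.5364, 0.0689, 0.0257]
tool_rot: [2.704, 1.597, 0.003]
ft_force: [-0.5, -0.2, -0.9]
grip_width: 0.488
grip_force: 20.0
time: 9.42
position: [0.5359, 0.0685, 0.0251]
tool_rot: [2.705, 1.597, 0.001]
ft_force: [-1.4, -0.3, -1.2]
grip_width: 0.667
grip_force: 0.0
time: 9.92
position: [0.5364, 0.0685, 0.136]
tool_rot: [2.704, 1.596, 0.004]
ft_force: [-0.6, 0.2, -0.6]
grip_width: 0.689
grip_force: 0.0
  option w [   0.2    0.2 -130.4]
  option w [ 0.1 -0.1 49.6]
t 9.92 shift [ 0.1253 -0.224   0.0554] turn [ 0.1 -0.1 49.6] q7 [ 0.4   0.13 -0.78]
```

```bash
python3 -m handwheel '[{"x":0.015,"y":-0.028,"z":0,"wx":0,"wy":0,"wz":6},{"x":0.03,"y":-0.056,"z":0,"wx":0,"wy":0,"wz":12},{"x":0.046,"y":-0.084,"z":0,"wx":0,"wy":0,"wz":18},{"x":0.062,"y":-0.112,"z":0.01,"wx":0,"wy":0,"wz":24},{"x":0.078,"y":-0.14,"z":0.02,"wx":0,"wy":0,"wz":30},{"x":0.094,"y":-0.168,"z":0.03,"wx":0,"wy":0,"wz":37},{"x":0.11,"y":-0.196,"z":0.04,"wx":0,"wy":0,"wz":44},{"x":0.12,"y":-0.216,"z":0.05,"wx":0,"wy":0,"wz":48},{"x":0.1253,"y":-0.224,"z":0.055,"wx":0,"wy":0,"wz":49.6},{"x":0.1253,"y":-0.224,"z":0.055,"wx":0,"wy":0,"wz":49.6}]' 0.06
python3 -m handwheel '[{"x":0,"y":0,"z":0,"wx":0,"wy":0,"wz":0},{"x":0,"y":0,"z":0,"wx":0,"wy":0,"wz":0}]' >/dev/null
python3 - <<'E'
from h import *
from bench import ctrl
go(.401,.2864,.006,101.5)
x,y=150,100
d=ctrl.get_image("side");pickle.dump(d,open("side3.pkl","wb"))
cv2.imwrite("pics/m4.png",cv2.resize(d["image"][y:y+160,x:x+213,::-1],(800,600),interpolation=cv2.INTER_CUBIC))
E
```

```text
time: 10.75
position: [0.3958, 0.2879, 0.077]
tool_rot: [3.124, 0.323, -0.008]
ft_force: [-0.2, -0.9, -0.9]
grip_width: 0.684
grip_force: 0.0
  option w [ 1.0e-01 -1.0e-01  1.8e+02]
  option w [ 0.   0.1 -0. ]
t 10.92 shift [ 0.0011 -0.0012  0.073 ] turn [ 0.   0.1 -0. ] q7 [ 0.04  0.14 -2.16]
```

View pics/m4.png

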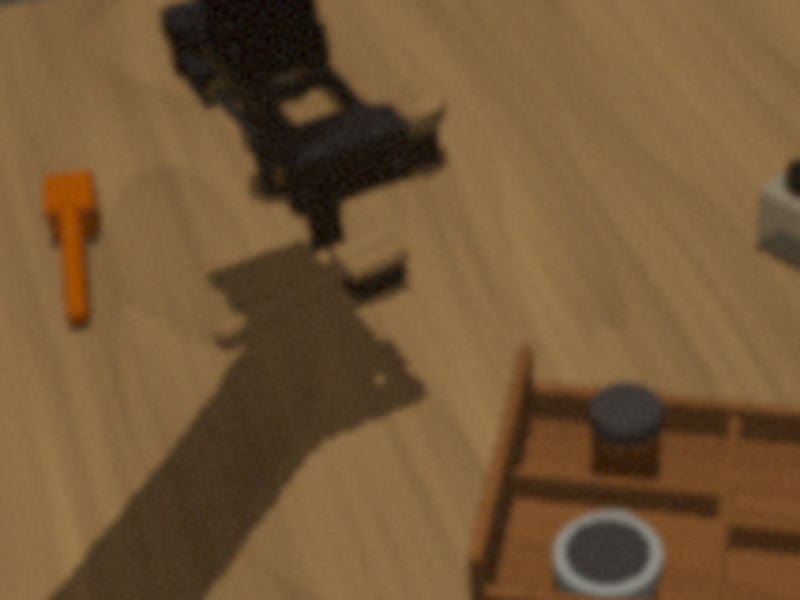

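```bash
python3 -m handwheel '[{"x":0.001,"y":-0.001,"z":0.025,"wx":0,"wy":0,"wz":0},{"x":0.001,"y":-0.001,"z":0.05,"wx":0,"wy":0,"wz":0},{"x":0.001,"y":-0.001,"z":0.066,"wx":0,"wy":0,"wz":0},{"x":0.001,"y":-0.001,"z":0.073,"wx":0,"wy":0,"wz":0},{"x":0.001,"y":-0.001,"z":0.073,"wx":0,"wy":0,"wz":0},{"x":0.001,"y":-0.001,"z":0.073,"wx":0,"wy":0,"wz":0}]' 
python3 -m handwheel '[{"x":0,"y":0,"z":0,"wx":0,"wy":0,"wz":0},{"x":0,"y":0,"z":0,"wx":0,"wy":0,"wz":0},{"x":0,"y":0,"z":0,"wx":0,"wy":0,"wz":0},{"x":0,"y":0,"z":0,"wx":0,"wy":0,"wz":0},{"x":0,"y":0,"z":0,"wx":0,"wy":0,"wz":0},{"x":0,"y":0,"z":0,"wx":0,"wy":0,"wz":0},{"x":0,"y":0,"z":0,"wx":0,"wy":0,"wz":0},{"x":0,"y":0,"z":0,"wx":0,"wy":0,"wz":0},{"x":0,"y":0,"z":0,"wx":0,"wy":0,"wz":0},{"x":0,"y":0,"z":0,"wx":0,"wy":0,"wz":0}]' 0.005 20
python3 - <<'E'
from h import *
c,s=np.cos(CA),np.sin(CA);p=(-.070,.045)
X=CX+p[0]*c-p[1]*s;Y=CY+p[0]*s+p[1]*c;print(X,Y)
go(X,Y,.11,61.5)
E
```

```text
time: 11.47
position: [0.4013, 0.2872, 0.007]
tool_rot: [-3.126, -0.314, -0.001]
ft_force: [0.1, -0.0, 0.2]
grip_width: 0.689
grip_force: 0.0
time: 12.3
position: [0.4005, 0.2877, 0.0066]
tool_rot: [-3.126, -0.316, 0.0]
ft_force: [0.4, 0.7, 0.3]
grip_width: 0.178
grip_force: 19.6
0.6330450536746551 -0.08794788328796105
  option w [  -0.   -0. -140.]
  option w [-0.  0. 40.]
t 12.3 shift [ 0.1527  0.4146 -0.1035] turn [-0.  0. 40.] q7 [-0.02  0.25 -2.25]
```

```bash
python3 -m handwheel '[{"x":0,"y":0,"z":-0.025,"wx":0,"wy":0,"wz":0},{"x":0,"y":0,"z":-0.05,"wx":0,"wy":0,"wz":0},{"x":0,"y":0,"z":-0.08,"wx":0,"wy":0,"wz":0},{"x":0.01,"y":0.028,"z":-0.1035,"wx":0,"wy":0,"wz":3},{"x":0.022,"y":0.06,"z":-0.1035,"wx":0,"wy":0,"wz":6},{"x":0.034,"y":0.093,"z":-0.1035,"wx":0,"wy":0,"wz":10},{"x":0.046,"y":0.126,"z":-0.1035,"wx":0,"wy":0,"wz":13},{"x":0.058,"y":0.159,"z":-0.1035,"wx":0,"wy":0,"wz":16},{"x":0.07,"y":0.192,"z":-0.1035,"wx":0,"wy":0,"wz":20},{"x":0.082,"y":0.224,"z":-0.1035,"wx":0,"wy":0,"wz":23}]' 0.005 35
python3 -c "
from h import *
go(.633,-.088,.11,61.5)"
```

```text
time: 13.13
position: [0.5261, 0.0824, 0.1098]
tool_rot: [3.125, -0.32, -0.0]
ft_force: [-0.8, -0.6, -0.2]
grip_width: 0.172
grip_force: 34.5
  option w [-0.000e+00  1.000e-01 -1.632e+02]
  option w [ 0.   0.  16.8]
t 13.13 shift [ 1.392e-01  1.452e-01 -1.000e-04] turn [ 0.   0.  16.8] q7 [ 0.29  0.12 -2.07]
```

```bash
python3 -m handwheel '[{"x":0.023,"y":0.024,"z":0,"wx":0,"wy":0,"wz":4},{"x":0.046,"y":0.048,"z":0,"wx":0,"wy":0,"wz":8},{"x":0.07,"y":0.072,"z":0,"wx":0,"wy":0,"wz":11},{"x":0.094,"y":0.098,"z":0,"wx":0,"wy":0,"wz":14},{"x":0.115,"y":0.12,"z":0,"wx":0,"wy":0,"wz":16.8},{"x":0.13,"y":0.136,"z":0,"wx":0,"wy":0,"wz":16.8},{"x":0.137,"y":0.143,"z":0,"wx":0,"wy":0,"wz":16.8},{"x":0.137,"y":0.143,"z":0,"wx":0,"wy":0,"wz":16.8},{"x":0.137,"y":0.143,"z":0,"wx":0,"wy":0,"wz":16.8},{"x":0.137,"y":0.143,"z":0,"wx":0,"wy":0,"wz":16.8}]'
python3 - <<'E'
from h import *
from bench import ctrl
go(.633,-.088,.0132,61.5)
x,y=230,130
d=ctrl.get_image("side");pickle.dump(d,open("side4.pkl","wb"))
cv2.imwrite("pics/m5.png",cv2.resize(d["image"][y:y+165,x:x+220,::-1],(800,600),interpolation=cv2.INTER_CUBIC))
E
```

```text
time: 13.97
position: [0.6307, -0.0803, 0.1099]
tool_rot: [-3.047, 0.763, 0.002]
ft_force: [0.6, -0.0, -0.6]
grip_width: 0.174
grip_force: 34.5
  option w [-1.000e-01 -1.000e-01 -1.796e+02]
  option w [-0.   0.1  0.4]
t 13.97 shift [0.0058 0.0058 0.0966] turn [-0.   0.1  0.4] q7 [ 0.4   0.16 -2.09]
```

View pics/m5.png

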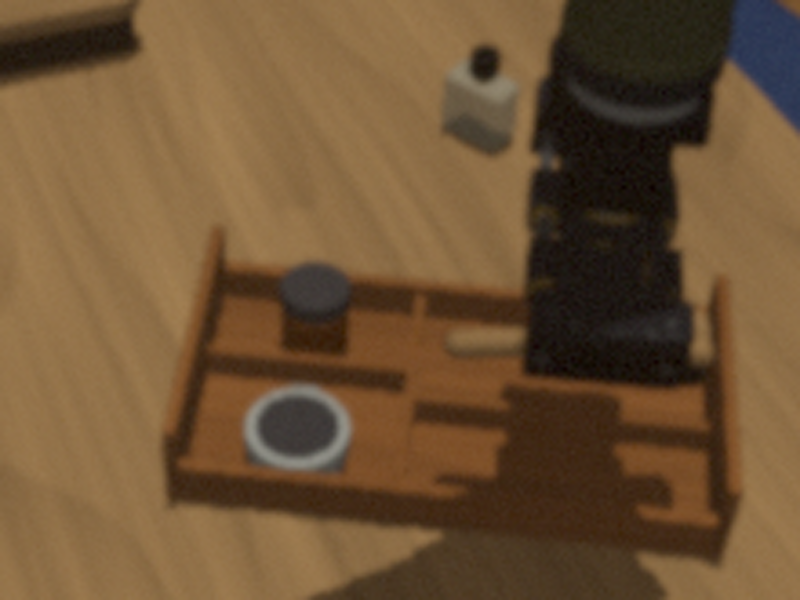

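```bash
python3 -c "
from h import *
go(.633,-.088,.0128,61.5)
d=pickle.load(open('side4.pkl','rb'));print(cad(ray(d,np.array([[450,342]])*.275+(230,130),.115)[0]))"
```

```text
option w [-1.000e-01 -1.000e-01 -1.796e+02]
  option w [-0.   0.1  0.4]
t 14.02 shift [0.0057 0.0059 0.0973] turn [-0.   0.1  0.4] q7 [ 0.4   0.16 -2.09]
[0.00465918 0.04564774]
```

```bash
python3 -m handwheel '[{"x":0.002,"y":0.004,"z":0.025,"wx":0,"wy":0,"wz":0},{"x":0.002,"y":0.005,"z":0.05,"wx":0,"wy":0,"wz":0},{"x":0.002,"y":0.005,"z":0.07,"wx":0,"wy":0,"wz":0},{"x":0.002,"y":0.005,"z":0.082,"wx":0,"wy":0,"wz":0},{"x":0.002,"y":0.005,"z":0.09,"wx":0,"wy":0,"wz":0},{"x":0.002,"y":0.005,"z":0.095,"wx":0,"wy":0,"wz":0},{"x":0.002,"y":0.005,"z":0.097,"wx":0,"wy":0,"wz":0},{"x":0.002,"y":0.005,"z":0.097,"wx":0,"wy":0,"wz":0},{"x":0.002,"y":0.005,"z":0.097,"wx":0,"wy":0,"wz":0}]'
python3 -c "
from h import *
go(.633,-.088,.0128,61.5)"
```

```text
time: 14.77
position: [0.6317, -0.0882, 0.0141]
tool_rot: [-3.046, 0.767, -0.003]
ft_force: [-0.2, -0.2, -0.6]
grip_width: 0.173
grip_force: 34.5
  option w [ 2.000e-01 -1.000e-01 -1.798e+02]
  option w [-0.  -0.1  0.2]
t 14.77 shift [ 0.001  -0.0008  0.0013] turn [-0.  -0.1  0.2] q7 [ 0.39  0.21 -2.12]
```

```bash
python3 -m handwheel '[{"x":0,"y":0,"z":0.001,"wx":0,"wy":0,"wz":0},{"x":0,"y":0,"z":0.0015,"wx":0,"wy":0,"wz":0},{"x":0,"y":0,"z":0.0015,"wx":0,"wy":0,"wz":0}]'
python3 -m handwheel '[{"x":0,"y":0,"z":0,"wx":0,"wy":0,"wz":0},{"x":0,"y":0,"z":0,"wx":0,"wy":0,"wz":0},{"x":0,"y":0,"z":0,"wx":0,"wy":0,"wz":0},{"x":0,"y":0,"z":0,"wx":0,"wy":0,"wz":0}]' 0.03
python3 -m handwheel '[{"x":0,"y":0,"z":-0.02,"wx":0,"wy":0,"wz":0},{"x":0,"y":0,"z":-0.05,"wx":0,"wy":0,"wz":0},{"x":0,"y":0,"z":-0.09,"wx":0,"wy":0,"wz":0},{"x":0,"y":0,"z":-0.12,"wx":0,"wy":0,"wz":0},{"x":0,"y":0,"z":-0.12,"wx":0,"wy":0,"wz":0},{"x":0,"y":0,"z":-0.12,"wx":0,"wy":0,"wz":0}]' 0.03
python3 -c "
from h import *
go(.4635,.427,.12,88)"
```

```text
time: 15.02
position: [0.6316, -0.0883, 0.0126]
tool_rot: [-3.046, 0.767, -0.003]
ft_force: [-0.3, 0.5, 2.4]
grip_width: 0.171
grip_force: 34.5
time: 15.35
position: [0.6306, -0.0884, 0.0113]
tool_rot: [3.046, -0.767, -0.001]
ft_force: [0.2, -1.2, 0.7]
grip_width: 0.327
grip_force: 0.0
time: 15.85
position: [0.6324, -0.0884, 0.1341]
tool_rot: [-3.046, 0.767, -0.008]
ft_force: [-0.2, 0.7, -0.6]
grip_width: 0.346
grip_force: 0.0
  option w [ -0.4   0.  153.7]
  option w [ -0.   -0.3 -26.3]
t 15.85 shift [-0.393  -0.3739  0.0127] turn [ -0.   -0.3 -26.3] q7 [ 0.42  0.15 -2.08]
```

```bash
python3 -m handwheel '[{"x":-0.02,"y":-0.019,"z":0,"wx":0,"wy":0,"wz":-2},{"x":-0.047,"y":-0.045,"z":0,"wx":0,"wy":0,"wz":-4},{"x":-0.074,"y":-0.07,"z":0,"wx":0,"wy":0,"wz":-6},{"x":-0.101,"y":-0.096,"z":0,"wx":0,"wy":0,"wz":-8},{"x":-0.128,"y":-0.122,"z":0,"wx":0,"wy":0,"wz":-10},{"x":-0.155,"y":-0.148,"z":0,"wx":0,"wy":0,"wz":-12},{"x":-0.182,"y":-0.173,"z":0,"wx":0,"wy":0,"wz":-14},{"x":-0.209,"y":-0.199,"z":0,"wx":0,"wy":0,"wz":-16},{"x":-0.236,"y":-0.225,"z":0,"wx":0,"wy":0,"wz":-18},{"x":-0.263,"y":-0.25,"z":0,"wx":0,"wy":0,"wz":-20}]' 0.087 20
python3 -c "
from h import *
go(.4635,.427,.12,88)"
```

```text
time: 16.68
position: [0.5158, 0.2575, 0.1298]
tool_rot: [3.132, -0.224, -0.004]
ft_force: [1.2, 0.1, 0.2]
grip_width: 0.971
grip_force: 0.0
  option w [ 2.000e-01 -1.000e-01  1.738e+02]
  option w [ 0.1  0.1 -6.2]
t 16.68 shift [-0.0759 -0.1604  0.0097] turn [ 0.1  0.1 -6.2] q7 [ 0.04  0.19 -2.37]
```

```bash
python3 -m handwheel '[{"x":-0.014,"y":-0.03,"z":0,"wx":0,"wy":0,"wz":-2},{"x":-0.028,"y":-0.06,"z":0,"wx":0,"wy":0,"wz":-4},{"x":-0.043,"y":-0.09,"z":0,"wx":0,"wy":0,"wz":-6},{"x":-0.057,"y":-0.12,"z":0.01,"wx":0,"wy":0,"wz":-6},{"x":-0.068,"y":-0.143,"z":0.01,"wx":0,"wy":0,"wz":-6},{"x":-0.074,"y":-0.156,"z":0.01,"wx":0,"wy":0,"wz":-6},{"x":-0.074,"y":-0.156,"z":0.01,"wx":0,"wy":0,"wz":-6},{"x":-0.074,"y":-0.156,"z":0.01,"wx":0,"wy":0,"wz":-6}]' 0.087 20
python3 - <<'E'
from h import *
from bench import ctrl
x,y=150,70
d=ctrl.get_image("side")
cv2.imwrite("pics/m6.png",cv2.resize(d["image"][y:y+225,x:x+300,::-1],(800,600),interpolation=cv2.INTER_CUBIC))
go(.4635,.427,.031,88)
E
```

```text
time: 17.35
position: [0.4656, 0.4213, 0.1198]
tool_rot: [3.139, -0.059, -0.004]
ft_force: [0.8, -0.7, 0.0]
grip_width: 1.001
grip_force: 0.0
  option w [ 1.000e-01 -2.000e-01  1.797e+02]
  option w [ 0.1  0.1 -0.3]
t 17.4 shift [-0.0034 -0.0071  0.089 ] turn [ 0.1  0.1 -0.3] q7 [-0.23  0.29 -2.59]
```

View pics/m6.png

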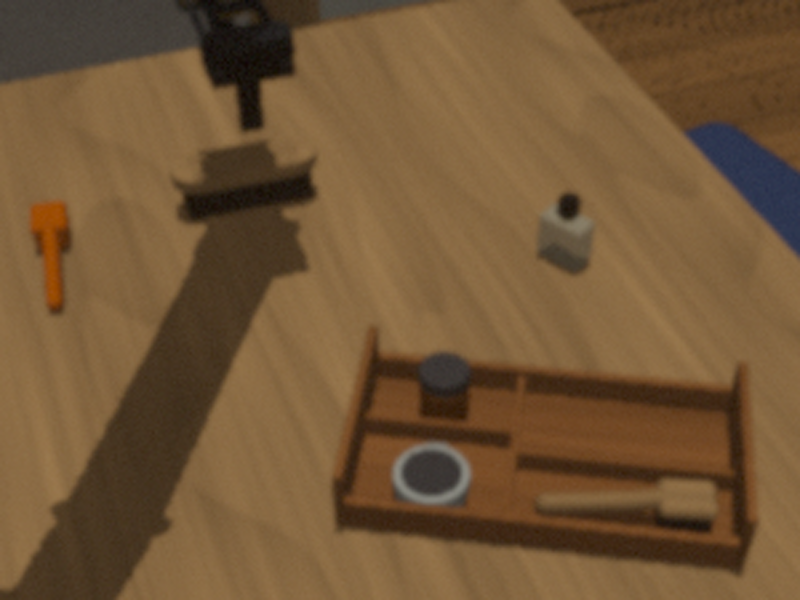

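```bash
python3 -m handwheel '[{"x":-0.003,"y":-0.002,"z":0.0,"wx":0,"wy":0,"wz":0},{"x":-0.003,"y":-0.002,"z":0.0,"wx":0,"wy":0,"wz":0},{"x":-0.003,"y":-0.002,"z":0.0,"wx":0,"wy":0,"wz":0}]' >/dev/null; python3 -c "
from h import *
go(.4635,.427,.031,88)"
```

```text
option w [-0.000e+00 -1.000e-01  1.796e+02]
  option w [ 0.  -0.  -0.4]
t 17.65 shift [-0.0012 -0.0045  0.0905] turn [ 0.  -0.  -0.4] q7 [-0.23  0.29 -2.6 ]
```

```bash
python3 -m handwheel '[{"x":-0.001,"y":-0.004,"z":0.03,"wx":0,"wy":0,"wz":0},{"x":-0.001,"y":-0.0045,"z":0.055,"wx":0,"wy":0,"wz":0},{"x":-0.001,"y":-0.0045,"z":0.075,"wx":0,"wy":0,"wz":0},{"x":-0.001,"y":-0.0045,"z":0.085,"wx":0,"wy":0,"wz":0},{"x":-0.001,"y":-0.0045,"z":0.0905,"wx":0,"wy":0,"wz":0},{"x":-0.001,"y":-0.0045,"z":0.0905,"wx":0,"wy":0,"wz":0}]' 
python3 -m handwheel '[{"x":0,"y":0,"z":0,"wx":0,"wy":0,"wz":0},{"x":0,"y":0,"z":0,"wx":0,"wy":0,"wz":0},{"x":0,"y":0,"z":0,"wx":0,"wy":0,"wz":0},{"x":0,"y":0,"z":0,"wx":0,"wy":0,"wz":0},{"x":0,"y":0,"z":0,"wx":0,"wy":0,"wz":0},{"x":0,"y":0,"z":0,"wx":0,"wy":0,"wz":0},{"x":0,"y":0,"z":0,"wx":0,"wy":0,"wz":0},{"x":0,"y":0,"z":0,"wx":0,"wy":0,"wz":0}]' 0.03 30
python3 -c "
from h import *
go(.6678,-.0135,.13,61.5)"
```

```text
time: 18.15
position: [0.4631, 0.4274, 0.0303]
tool_rot: [3.14, -0.063, -0.001]
ft_force: [-0.2, -0.4, -0.1]
grip_width: 0.998
grip_force: 0.0
time: 18.82
position: [0.4634, 0.4292, 0.0318]
tool_rot: [-3.139, 0.062, -0.002]
ft_force: [0.3, 2.2, 2.1]
grip_width: 0.596
grip_force: 30.0
  option w [   0.    -0.2 -153.8]
  option w [-0.1 -0.  26.2]
t 18.82 shift [ 0.2218  0.4342 -0.0988] turn [-0.1 -0.  26.2] q7 [-0.29  0.34 -2.64]
```

```bash
python3 -m handwheel '[{"x":0,"y":0,"z":-0.02,"wx":0,"wy":0,"wz":0},{"x":0,"y":0,"z":-0.045,"wx":0,"wy":0,"wz":0},{"x":0.006,"y":0.012,"z":-0.075,"wx":0,"wy":0,"wz":1},{"x":0.018,"y":0.036,"z":-0.0988,"wx":0,"wy":0,"wz":3},{"x":0.034,"y":0.066,"z":-0.0988,"wx":0,"wy":0,"wz":5},{"x":0.05,"y":0.098,"z":-0.0988,"wx":0,"wy":0,"wz":7},{"x":0.066,"y":0.13,"z":-0.0988,"wx":0,"wy":0,"wz":9},{"x":0.083,"y":0.162,"z":-0.0988,"wx":0,"wy":0,"wz":11},{"x":0.099,"y":0.194,"z":-0.0988,"wx":0,"wy":0,"wz":13},{"x":0.115,"y":0.226,"z":-0.0988,"wx":0,"wy":0,"wz":15}]'
python3 -c "
from h import *
go(.6678,-.0135,.13,61.5)"
```

```text
time: 19.65
position: [0.5687, 0.1952, 0.129]
tool_rot: [3.104, -0.475, -0.003]
ft_force: [0.2, 0.3, -2.1]
grip_width: 0.596
grip_force: 30.0
  option w [-1.000e-01  2.000e-01 -1.689e+02]
  option w [ 0.1  0.1 11.1]
t 19.65 shift [ 0.1569  0.1695 -0.0009] turn [ 0.1  0.1 11.1] q7 [ 0.08  0.18 -2.39]
```

```bash
python3 -m handwheel '[{"x":0.022,"y":0.024,"z":0,"wx":0,"wy":0,"wz":2},{"x":0.044,"y":0.048,"z":0,"wx":0,"wy":0,"wz":4},{"x":0.067,"y":0.072,"z":0,"wx":0,"wy":0,"wz":6},{"x":0.09,"y":0.096,"z":0,"wx":0,"wy":0,"wz":8},{"x":0.113,"y":0.12,"z":0,"wx":0,"wy":0,"wz":10},{"x":0.133,"y":0.141,"z":0,"wx":0,"wy":0,"wz":11},{"x":0.147,"y":0.156,"z":0,"wx":0,"wy":0,"wz":11},{"x":0.153,"y":0.162,"z":0,"wx":0,"wy":0,"wz":11},{"x":0.153,"y":0.162,"z":0,"wx":0,"wy":0,"wz":11},{"x":0.153,"y":0.162,"z":0,"wx":0,"wy":0,"wz":11}]'
python3 -m handwheel '[{"x":0,"y":0,"z":0,"wx":0,"wy":0,"wz":0},{"x":0,"y":0,"z":0,"wx":0,"wy":0,"wz":0}]' >/dev/null
python3 - <<'E'
from h import *
from bench import ctrl
x,y=230,110
d=ctrl.get_image("side")
cv2.imwrite("pics/m7.png",cv2.resize(d["image"][y:y+180,x:x+240,::-1],(800,600),interpolation=cv2.INTER_CUBIC))
go(.6678,-.0135,.038,61.5)
E
```

```text
time: 20.48
position: [0.6661, -0.0012, 0.129]
tool_rot: [-3.046, 0.766, 0.004]
ft_force: [0.0, 0.8, -1.4]
grip_width: 0.594
grip_force: 30.0
  option w [-1.000e-01 -0.000e+00 -1.796e+02]
  option w [-0.   0.   0.4]
t 20.7 shift [0.0076 0.0114 0.0919] turn [-0.   0.   0.4] q7 [ 0.27  0.18 -2.23]
```

View pics/m7.png

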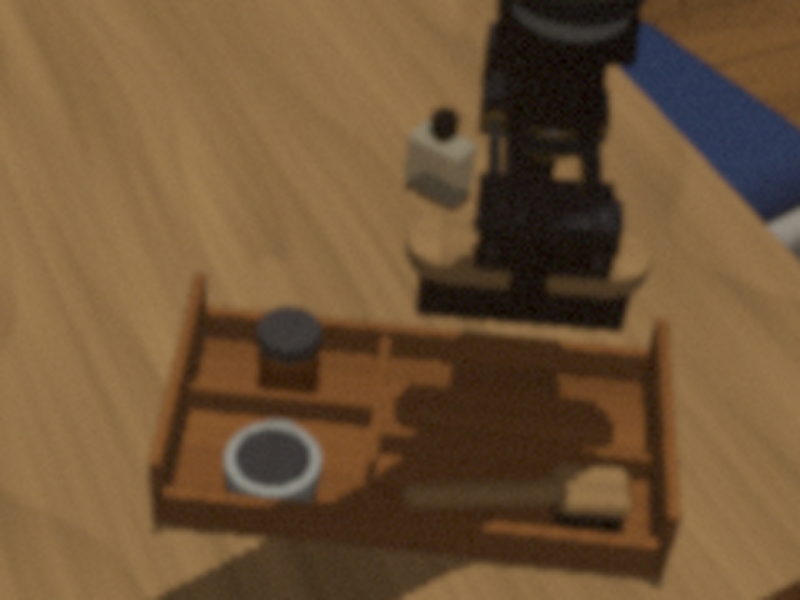

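```bash
python3 -c "
from h import *
d=pickle.load(open('side4.pkl','rb'))
for z in (.13,.147): print([cad(ray(d,np.array([q])*.3+(230,110),z)[0]).round(3).tolist() for q in [(408,245),(650,265)]])
print(cad([.6678-.0,-.0135]))
from bench import ctrl
print(cad(ctrl.get_state()['position']))"
```

```text
[[0.015, -0.057], [-0.136, -0.059]]
[[0.015, -0.038], [-0.132, -0.039]]
[-0.06501978 -0.0370097 ]
[-0.05736364 -0.04834855]
```

```bash
python3 -m handwheel '[{"x":0.006,"y":0.011,"z":0.01,"wx":0,"wy":0,"wz":0},{"x":0.006,"y":0.011,"z":0.025,"wx":0,"wy":0,"wz":0},{"x":0.006,"y":0.011,"z":0.045,"wx":0,"wy":0,"wz":0},{"x":0.006,"y":0.011,"z":0.062,"wx":0,"wy":0,"wz":0},{"x":0.006,"y":0.011,"z":0.075,"wx":0,"wy":0,"wz":0},{"x":0.006,"y":0.011,"z":0.084,"wx":0,"wy":0,"wz":0},{"x":0.006,"y":0.011,"z":0.089,"wx":0,"wy":0,"wz":0},{"x":0.006,"y":0.011,"z":0.091,"wx":0,"wy":0,"wz":0},{"x":0.006,"y":0.011,"z":0.092,"wx":0,"wy":0,"wz":0},{"x":0.006,"y":0.011,"z":0.092,"wx":0,"wy":0,"wz":0}]'
python3 -c "
from h import *
go(.6678,-.0135,.038,61.5)"
```

```text
time: 21.53
position: [0.6677, -0.0148, 0.0385]
tool_rot: [-3.046, 0.767, -0.002]
ft_force: [0.7, 0.2, -1.9]
grip_width: 0.594
grip_force: 30.0
  option w [ 1.000e-01 -0.000e+00 -1.798e+02]
  option w [-0.  -0.1  0.2]
t 21.53 shift [-0.0005 -0.0012  0.0005] turn [-0.  -0.1  0.2] q7 [ 0.28  0.22 -2.23]
```

```bash
python3 -m handwheel '[{"x":0,"y":0,"z":0.001,"wx":0,"wy":0,"wz":0},{"x":0,"y":0,"z":0.0015,"wx":0,"wy":0,"wz":0},{"x":0,"y":0,"z":0.0015,"wx":0,"wy":0,"wz":0}]'
python3 -m handwheel '[{"x":0,"y":0,"z":0,"wx":0,"wy":0,"wz":0},{"x":0,"y":0,"z":0,"wx":0,"wy":0,"wz":0},{"x":0,"y":0,"z":0,"wx":0,"wy":0,"wz":0},{"x":0,"y":0,"z":0,"wx":0,"wy":0,"wz":0},{"x":0,"y":0,"z":0,"wx":0,"wy":0,"wz":0}]' 0.075
python3 -m handwheel '[{"x":0,"y":0,"z":-0.02,"wx":0,"wy":0,"wz":0},{"x":0,"y":0,"z":-0.05,"wx":0,"wy":0,"wz":0},{"x":0,"y":0,"z":-0.09,"wx":0,"wy":0,"wz":0},{"x":0,"y":0,"z":-0.12,"wx":0,"wy":0,"wz":0},{"x":0,"y":0,"z":-0.15,"wx":0,"wy":0,"wz":0},{"x":0,"y":0,"z":-0.15,"wx":0,"wy":0,"wz":0},{"x":0,"y":0,"z":-0.15,"wx":0,"wy":0,"wz":0}]'
python3 -c "
from h import *
go(.5,.35,.2,61.5)"
```

```text
time: 21.78
position: [0.668, -0.0149, 0.0377]
tool_rot: [-3.046, 0.767, -0.003]
ft_force: [-1.5, 0.6, 3.7]
grip_width: 0.592
grip_force: 30.0
time: 22.2
position: [0.6671, -0.0149, 0.0362]
tool_rot: [3.046, -0.767, -0.0]
ft_force: [0.0, 0.3, 0.3]
grip_width: 0.838
grip_force: 0.0
time: 22.78
position: [0.6686, -0.0147, 0.189]
tool_rot: [-3.046, 0.767, -0.008]
ft_force: [0.5, 0.1, -0.7]
grip_width: 0.863
grip_force: 0.0
  option w [   0.4   -0.2 -179.8]
  option w [-0.1 -0.3  0.2]
t 22.78 shift [-0.3211 -0.2414 -0.0119] turn [-0.1 -0.3  0.2] q7 [ 0.29  0.16 -2.19]
```

Move aside for a clear view.

```bash
python3 -m handwheel '[{"x":-0.03,"y":-0.024,"z":0,"wx":0,"wy":0,"wz":0},{"x":-0.06,"y":-0.047,"z":0,"wx":0,"wy":0,"wz":0},{"x":-0.09,"y":-0.07,"z":0,"wx":0,"wy":0,"wz":0},{"x":-0.12,"y":-0.092,"z":0,"wx":0,"wy":0,"wz":0},{"x":-0.15,"y":-0.115,"z":0,"wx":0,"wy":0,"wz":0},{"x":-0.18,"y":-0.137,"z":0,"wx":0,"wy":0,"wz":0},{"x":-0.21,"y":-0.16,"z":0,"wx":0,"wy":0,"wz":0},{"x":-0.24,"y":-0.182,"z":0,"wx":0,"wy":0,"wz":0},{"x":-0.27,"y":-0.205,"z":0,"wx":0,"wy":0,"wz":0},{"x":-0.29,"y":-0.22,"z":0,"wx":0,"wy":0,"wz":0}]'
python3 -m handwheel '[{"x":0,"y":0,"z":0,"wx":0,"wy":0,"wz":0},{"x":0,"y":0,"z":0,"wx":0,"wy":0,"wz":0},{"x":0,"y":0,"z":0,"wx":0,"wy":0,"wz":0}]'
python3 - <<'E'
from h import *
from bench import ctrl
d=ctrl.get_image("top");pickle.dump(d,open("top9.pkl","wb"))
e=ctrl.get_image("side")
a=cv2.resize(d["image"][95:275,250:415,::-1],None,fx=2.4,fy=2.4,interpolation=cv2.INTER_CUBIC)
b=cv2.resize(e["image"][150:330,250:540,::-1],(400,248))
M=np.zeros((600,800,3),np.uint8);M[:a.shape[0],:a.shape[1]]=a;M[:248,400:]=b
c=cv2.resize(d["image"][:,:,::-1],(400,300));M[300:,400:]=c
cv2.imwrite("pics/m8.png",M)
E
```

```text
time: 23.62
position: [0.5195, 0.3047, 0.183]
tool_rot: [3.045, -0.76, -0.009]
ft_force: [-0.1, -0.5, -1.1]
grip_width: 0.863
grip_force: 0.0
time: 23.87
position: [0.5227, 0.3003, 0.1838]
tool_rot: [3.042, -0.766, -0.003]
ft_force: [0.1, -0.6, 0.2]
grip_width: 0.861
grip_force: 0.0
```

View pics/m8.png

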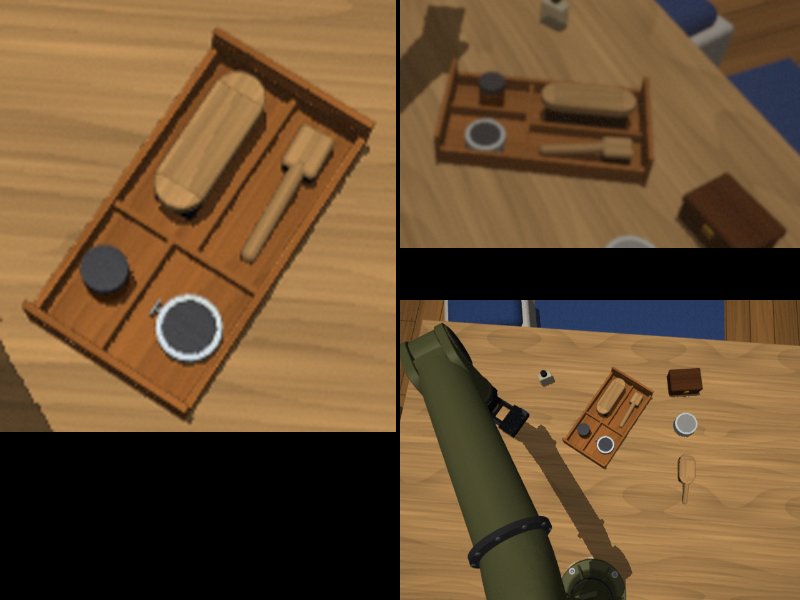

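```bash
python3 - <<'E'
from h import *
d=pickle.load(open("top9.pkl","rb"))
r=lambda p,z:ray(d,np.atleast_2d(p)/2.4+(250,95),z)[:,:2]
C=r([(216,31),(373,125),(27,306),(190,414)],.06);o=C.mean(0);v=C[2]+C[3]-C[0]-C[1];a=np.arctan2(v[1],v[0]);print(o,np.degrees(a))
def cd(p): w=p-o; return np.c_[w[:,0]*np.cos(a)+w[:,1]*np.sin(a),-w[:,0]*np.sin(a)+w[:,1]*np.cos(a)].round(4).tolist()
print("tin",cd(r([(189,327)],.028)));print("jar",cd(r([(105,270)],.056)))
B=r([(246,75),(177,208)],.056);print("brush",cd(B),cd(B.mean(0)[None]))
print("dauber head,tail",cd(r([(308,152)],.036)),cd(r([(247,258)],.016)))
E
```

```text
[ 0.59149245 -0.01590129] 151.73115987572405
tin [[0.0884, 0.0415]]
jar [[0.09, -0.0472]]
brush [[-0.1371, -0.0394], [0.0063, -0.024]] [[-0.0654, -0.0317]]
dauber head,tail [[-0.1112, 0.0465]] [[0.0014, 0.0508]]
```

```bash
python3 -c "
from bench import ctrl
print(ctrl.close_job())"
```

```text
the job is handed in; nothing more can be done
None
```

The job is handed in: brush, dauber, tin and jar each measured inside their compartment limits in the last top view, the non-shoe-care things appear unmoved there, and it took about 24 s of the 122 s (no verdict was returned).

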